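# Assemble and fill a nail polish carrier in a crank clamp

## Robot

A 6-joint arm with a two-finger parallel gripper is mounted at the origin on the work surface. World frame = base frame: x ahead of the robot, y to its left, z up, the work surface at z = 0. Lengths are in m, angles in rad, forces in N, time in s.
With the tool pointing down it reaches from about 0.375 to 0.9 m from the base axis. Payload 3.1 kg.
Tool frame: the origin (TCP) lies where the fingers leave the gripper's body, on its centre line; the fingertips stand 70 mm ahead of it and the grasp point (between the pads) lies 51 mm ahead of it (robot.tip_reach is the distance from the TCP to the fingertips, in m); z points along the fingers, y is the line along which they close (so a half turn about z gives the same grasp; the last joint's range is limited). The gripper opens to 87 mm and grips with 3 to 60 N. Pads are 19 mm wide; open, the fingers measure 117 mm over their backs; the gripper's body (75 mm by 190 mm) begins 51 mm behind the grasp point.
Start: joints at [0.953, 0.527, 1.433, -0, 1.181, -0.178], TCP at [0.266, 0.566, 0.292] pointing down, gripper open.
Joint ranges: [-3.08, 3.08], [-0.75, 2.2], [0.22, 2.44], [-1.43, 4.57], [0, 2.65], [-2.85, 2.85]. Speed limits (rad/s): [2.79, 2.79, 3.14, 3.14, 3.14, 3.14].

## Interface

Orientations are given as a unit quaternion [x, y, z, w].
In Python, from rig import robot gives the robot as it stands.
- The arm moves only by the tool carry_out, never from a script. Its argument "rows" is a list that holds one entry, the list of rows, each a list of 6 numbers: the shift along the tool's x, y, z in mm, then the turn, a rotation vector about the tool's x, y, z in units of 8 degrees (1.0 is 8 degrees). A call has 1 to 20 rows; each row is the pose to reach, as a shift and turn from the pose commanded when the call began, along the tool's axes at that moment; what a row does not reach only later rows make up. A row lasts 1/10 s, in which the tool goes at most 50 mm and 8.59 degrees, less where a joint would pass 70% of its speed; a pose out of reach is approached as far as the arm can. A call with a gripper value outside its range is refused whole. "fingers" is the opening, from 0 (shut) to 1 (fully open), set as the call begins (left out, the last holds). The fingers move at their own pace and stop on an object; "grip_force" is the grip in N (left out, the last holds). Time passes only in rows, so rows that repeat a pose let the fingers close. It gives the time, the measured TCP pose, the force and the opening at its end, in the units of the state.
- robot.get_obs(): the state, without advancing time (a new reading comes with each control period).
- robot.camera(name): name is "side" or "top" or "wrist"; returns a dict with "color" (420x560x3 uint8, red, green, blue), "depth" (420x560 float32, m along the optical axis (not along the pixel's ray), 0 where there is no reading), "K" (3x3 intrinsics, pixels), "camera_from_world" (4x4, takes a point from world to camera coordinates). Camera axes: x right, y down, z forward; pixel columns grow to the right and rows downward; lengths in m; the calibration is good to about 2 mm. A picture is of the moment at which its call begins.
- robot.hand_in(): hands the job in, once; it reports no verdict.
The state is a dict: "time": time; "q": joint angles; "joint_velocities": joint speeds; "joint_torque": joint torques, N m; "position": TCP position; "tool_rot": TCP orientation; "ft_force": force on the tool from outside, world axes, zero at the start; "moment": the same for the moment, N m; "grip_width": finger opening in m.
Only numpy, scipy, OpenCV 4.12 (cv2) and the standard library are available. Lean on these libraries where they do the work, as an engineer would, in place of code of your own. Each camera call takes 0.05 s, during which the arm holds its last target. There are 200 camera calls.

## Task

Crank the clamp clockwise until its jaw holds the white carrier base firmly against the fixed jaw; then lay the holed plate over the base's four snap studs, handle up, and press it down until every stud has clicked through and the plate sits fully home. After that back the jaw off again until it is at least a centimetre clear of the base, and stand every nail polish bottle (glass with a black cap) upright in a plate hole of its own, down on the carrier's floor. Leave the carrier where it was clamped and the other things on the table alone.

Things in the scene. Friction and masses are not known exactly. Their poses are not given: they have to be found in the camera images.
- vise: Blue bench clamp fixed to the table. Origin on the table under the middle of its bed; z up. Bed: dark steel plate, x -140 to 110, y -125 to 125 mm, top 8 mm above the table. The moving jaw (160 wide, up to 35 mm high) slides along +x. The crank stands on a gearbox (70 x 70, 50 high); its vertical axis is at x = -70, y = -185.
- fixed_jaw (a point): Middle of the top edge of the fixed (far) jaw's clamping face: the plane x = 75 of the clamp's frame, y -80 to 80, up to 34 mm above the table. A carrier lying against it has its origin at x = 13.
- jaw_face (a point): Middle of the clamping face of the moving jaw's black rubber pad, 20 mm above the table. The pad is 150 wide and sprung: it gives up to 6 mm at 4 N per mm.
- crank (a joint): Crank angle, rad. Grows clockwise seen from above, which closes the jaw 20 mm a turn. 0: fully open, pad face at x = -85 in the clamp's frame. Starts at 0 to 2.5, stays where it is left, needs about 4 N at the knob. At 11.3 the pad just touches a carrier lying against the fixed jaw; at 11.9 to 12.8 it is firmly clamped; past 13.2 the pad is squashed solid.
- crank_knob (a point): Middle of the crank's upright black hand knob: 20 mm in diameter, 38 mm tall, from 66 to 104 mm above the table, spinning freely on its pin, 45 mm from the crank's axis. At crank angle 0 it lies towards -x of the clamp's frame from the axis.
- carrier: White polish carrier base, loose, 0.6 kg, lying on the clamp's bed between the jaws. Origin under its middle, x across (124 mm, the clamped width), y along (210 mm), z up. Floor 6 mm thick, thin rim 22 mm high. Four orange snap studs at x = +-46, y = +-84 mm.
- stud (a point): Tip of the stud at x = 46, y = 84 of the carrier, 50 mm above its underside. Each stud: shoulder 18 mm in diameter, its top 26 mm above the carrier's underside; then an 11 mm post with a 10 mm long cone tip and sprung balls on its two y sides, 37 mm up. The plate's underside rests on the balls about 40 mm up; pressed at 5 to 12 N per stud it clicks down onto the shoulders.
- plate_handle (a point): Middle of the white handle of the blue-green plate: 40 along x, 12 along y, 45 mm tall, on the plate's middle; this point is 30.5 mm above the plate's underside. Axes: x the plate's short side (120 mm), y its long side (200), z up; 8 mm thick. Holes: four 14 mm square for the studs at x +-46, y +-84; four 45 mm square for bottles at x +-26, y +-48. Same after a half turn. 0.25 kg.
- corner0 (a point): Centre of the plate's stud hole at x = -46, y = -84 (mm, plate frame), on the plate's underside.
- corner1 (a point): Centre of the plate's stud hole at x = -46, y = 84 (mm, plate frame), on the plate's underside.
- corner2 (a point): Centre of the plate's stud hole at x = 46, y = -84 (mm, plate frame), on the plate's underside.
- corner3 (a point): Centre of the plate's stud hole at x = 46, y = 84 (mm, plate frame), on the plate's underside.
- polish0_c (a point): Nail polish bottle, dark red glass, black cap; may be absent. This point is on its axis half-way up, 37 mm above its foot. 74 mm tall: glass 40 mm in diameter up to 38 mm, then the cap, 17 mm in diameter, from 38 to 74 mm above the foot. Standing in the carrier its foot is on the carrier's floor. Bottom-heavy, about 70 g.
- polish1_c (a point): Nail polish bottle, pink glass, black cap; may be absent. This point is on its axis half-way up, 37 mm above its foot. 74 mm tall: glass 40 mm in diameter up to 38 mm, then the cap, 17 mm in diameter, from 38 to 74 mm above the foot. Standing in the carrier its foot is on the carrier's floor. Bottom-heavy, about 70 g.
- polish2_c (a point): Nail polish bottle, purple glass, black cap; may be absent. This point is on its axis half-way up, 37 mm above its foot. 74 mm tall: glass 40 mm in diameter up to 38 mm, then the cap, 17 mm in diameter, from 38 to 74 mm above the foot. Standing in the carrier its foot is on the carrier's floor. Bottom-heavy, about 70 g.
- polish3_c (a point): Nail polish bottle, orange-brown glass, black cap; may be absent. This point is on its axis half-way up, 37 mm above its foot. 74 mm tall: glass 40 mm in diameter up to 38 mm, then the cap, 17 mm in diameter, from 38 to 74 mm above the foot. Standing in the carrier its foot is on the carrier's floor. Bottom-heavy, about 70 g.
- remover: Blue remover bottle with white cap, 52 mm in diameter, 120 mm tall; origin under its middle. Not part of the job; leave it alone.
- cream: Amber cream jar with silver lid, 60 mm in diameter, 40 mm tall; origin under its middle. Not part of the job; leave it alone.

How it is judged:
By the outcome, as a careful person would: the job done as asked, in the order asked, and still so for the second after the job is handed in, with the robot touching nothing.
Of polish0, polish1, polish2, polish3 only 2 to 4 are there at a start; the rules pass over those that are not, and their reading is None.
At some moment in a run one of polish0, polish1, polish2, polish3 may be knocked a few centimetres aside while the robot is not near it.
It also fails if it takes over 210 s, if anything falls off the work surface, if the arm or the gripper's body presses on something with over 40 N, if the wrist force passes 120 N, or if a joint passes its speed limit or range.

## Working session

There is one attempt and no reset: what is moved stays moved. The work goes in short steps, Python scripts to look and compute and a tool call to move; the robot and the scene stay as the last step left them, time stands still between calls to the robot, and variables do not carry over. Pictures are saved under pics/ and viewed, on a budget of 14 in all, crops included, one or two more only if the job needs it, and the job is handed in when it is done.

Besides the shell and the picture viewer there is one more tool, called after ">>>" as name([rows], argument=value, ...), one row to a line, values as JSON. carry_out: Moves the arm, as the interface text tells. Its arguments: {"type":"object","properties":{"rows":{"type":"array"},"fingers":{"type":"number"},"grip_force":{"type":"number"}},"required":["rows"]}

```bash
ls; mkdir -p pics
cat > h.py <<'E'
import numpy as np, cv2
from rig import robot
from scipy.spatial.transform import Rotation as R
def cam(n,save=None):
    c=robot.camera(n)
    if save: cv2.imwrite('pics/'+save,c['color'][:,:,::-1])
    return c
def pts(c):
    d=c['depth'];K=c['K'];v,u=np.indices(d.shape)
    P=np.stack([(u-K[0,2])/K[0,0]*d,(v-K[1,2])/K[1,1]*d,d],-1)
    T=np.linalg.inv(c['camera_from_world'])
    return P@T[:3,:3].T+T[:3,3]
def ray(c,u,v,z):
    K=c['K'];T=np.linalg.inv(c['camera_from_world'])
    r=T[:3,:3]@np.array([(u-K[0,2])/K[0,0],(v-K[1,2])/K[1,1],1]);o=T[:3,3]
    return o+r*(z-o[2])/r[2]
def pose():
    o=robot.get_obs();return np.array(o['position']),R.from_quat(o['tool_rot']),o
def delta(p,yaw=None):
    """world target TCP p (m) and tool-y yaw (rad, mod pi) -> tool mm, turn units; tool down"""
    p0,r0,o=pose()
    d=r0.inv().apply(np.array(p)-p0)*1000
    t=np.zeros(3)
    if yaw is not None:
        y=np.array([np.cos(yaw),np.sin(yaw),0]);x=np.cross(y,[0,0,-1])
        best=None
        for s in (1,-1):
            M=R.from_matrix(np.stack([s*x,s*y,[0,0,-1]],1))
            rv=(r0.inv()*M).as_rotvec()
            if best is None or np.linalg.norm(rv)<np.linalg.norm(best): best=rv
        t=np.degrees(best)/8
    return np.round(d,1),np.round(t,2)
E
python3 - <<'E'
from h import *
a=cam('top','top0.png');b=cam('side','side0.png')
for c in(a,b): print(c['K'][0,0],np.linalg.inv(c['camera_from_world']).round(3).tolist())
p,r,o=pose();print(o, r.as_matrix().round(3))
E
```

```text
pics
379.5188344304538 [[-0.009, -0.986, 0.168, 0.349], [-1.0, 0.007, -0.012, 0.026], [0.01, -0.168, -0.986, 1.13], [0.0, 0.0, 0.0, 1.0]]
394.64629535404526 [[0.937, -0.183, 0.297, 0.186], [-0.349, -0.522, 0.778, -0.852], [0.012, -0.833, -0.553, 0.707], [0.0, 0.0, 0.0, 1.0]]
{'time': 0.1, 'q': array([ 9.52482734e-01,  5.28381606e-01,  1.43374848e+00, -2.91318137e-06,
        1.18139989e+00, -1.78496507e-01]), 'joint_velocities': array([-0.00061327, -0.00332931, -0.00311319, -0.00054999,  0.0016956 ,
       -0.00143967]), 'joint_torque': array([-5.15244865e-04, -4.40987277e+01, -1.77151090e+01,  6.34186040e-02,
        5.33896952e-02, -5.11087057e-05]), 'position': array([0.26577855, 0.56510696, 0.29137236]), 'tool_rot': array([ 2.18139726e-01,  9.75917067e-01, -8.93317920e-04, -3.74548930e-04]), 'ft_force': array([-0.4478046 , -0.04691585, -0.00812371]), 'moment': array([0.00600267, 0.00082709, 0.02976901]), 'grip_width': 0.08701985759649845} [[-0.905  0.426 -0.001]
 [ 0.426  0.905 -0.002]
 [ 0.    -0.002 -1.   ]]
```

View pics/top0.png

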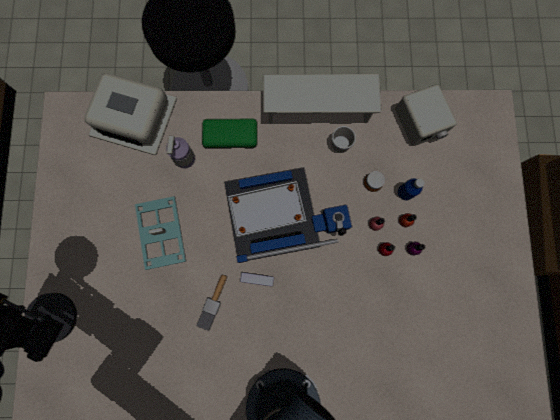

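View pics/side0.png

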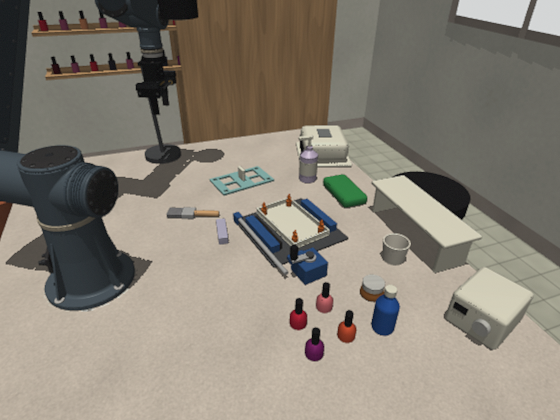

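Top picture: plate at (160,232), clamp at (270,210), gearbox (337,220), bottles pink (377,223), orange (408,220), red (387,249) and purple (416,248); all four are there. Next, a coarse measurement.

Run:
```python
from h import *
c=cam('top');P=pts(c);hsv=cv2.cvtColor(c['color'],cv2.COLOR_RGB2HSV)
for n,(u,v,z) in dict(plate=(160,232,.0),carr=(268,209,.014),gear=(337,220,.05),pink=(377,223,.04),orng=(408,220,.04),red=(387,249,.04),purp=(416,248,.04)).items(): print(n,ray(c,u,v,z).round(3),P[v,u].round(3))
H=P[...,2]
# blue parts & knob
m=cv2.inRange(hsv,(105,120,40),(125,255,255))
n,l,s,ce=cv2.connectedComponentsWithStats(m)
for i in range(1,n):
    if s[i,4]>30: 
        Q=P[l==i];print('blue',s[i],ce[i].round(1),np.median(Q,0).round(3))
m=((H>.09)&(H<.115)).astype(np.uint8);m[:,:310]=0;m[:190]=0;m[:,360:]=0
print('knob',P[m>0].mean(0) if m.any() else None,m.sum())
m=cv2.inRange(hsv,(3,150,80),(14,255,255));n,l,s,ce=cv2.connectedComponentsWithStats(m)
for i in range(1,n):
    if s[i,4]>4: print('or',s[i],ray(c,*ce[i],.053).round(3))
```

```text
plate [0.494 0.36  0.   ] [0.49  0.349 0.037]
carr [0.559 0.037 0.014] [0.56  0.037 0.012]
gear [ 0.519 -0.162  0.05 ] [ 0.517 -0.16   0.061]
pink [ 0.511 -0.28   0.04 ] [ 0.51  -0.279  0.045]
orng [ 0.519 -0.372  0.04 ] [ 0.519 -0.371  0.042]
red [ 0.435 -0.305  0.04 ] [ 0.434 -0.303  0.047]
purp [ 0.437 -0.389  0.04 ] [ 0.436 -0.385  0.05 ]
blue [238 171  55  17 419] [265.  178.5] [0.647 0.045 0.033]
blue [405 179  17  17 124] [412.1 188.4] [ 0.6   -0.371  0.083]
blue [325 205  26  27 353] [337.1 217. ] [ 0.53  -0.156  0.05 ]
blue [312 214  14  18 182] [318.4 222.7] [ 0.515 -0.112  0.019]
blue [250 234  56  20 529] [277.1 243.1] [0.455 0.011 0.034]
blue [237 254  11   8  65] [241.7 258. ] [0.413 0.113 0.029]
knob [ 0.48080182 -0.16765359  0.10114119] 47
or [289 188   4   2   5] [ 0.612 -0.03   0.053]
or [234 200   4   2   5] [0.577 0.13  0.053]
or [297 215   4   5  10] [ 0.527 -0.051  0.053]
or [405 220   9   4  19] [ 0.512 -0.369  0.053]
or [241 229   4   3   6] [0.49  0.108 0.053]
```

Run:
```python
from h import *
print(delta([.44,-.04,.40],np.radians(100)),delta([.44,-.04,.40],np.radians(10)))
c=cam('wrist');p,r,o=pose();T=np.linalg.inv(c['camera_from_world']);
print(r.inv().apply(T[:3,3]-p),(r.inv().as_matrix()@T[:3,:3]).round(3),c['K'][0,0])
```

```text
(array([-415.2, -473.6, -107.8]), array([-0.01, -0.01, -4.4 ])) (array([-415.2, -473.6, -107.8]), array([-0.01,  0.  ,  6.85]))
[ 0.0670429  -0.00026039 -0.09182271] [[ 0.    -0.969 -0.248]
 [ 1.     0.    -0.001]
 [ 0.001 -0.248  0.969]] 301.65010634627924
```

>>> carry_out([
  [[-20,-20,-50,0,0,-0.3],[-50,-55,-100,0,0,-0.8],[-80,-90,-108,0,0,-1.2],[-110,-125,-108,0,0,-1.6],[-140,-160,-108,0,0,-2],[-170,-195,-108,0,0,-2.4],[-200,-230,-108,0,0,-2.8],[-230,-265,-108,0,0,-3.2],[-260,-300,-108,0,0,-3.6],[-290,-335,-108,0,0,-4],[-320,-370,-108,0,0,-4.4],[-350,-400,-108,0,0,-4.4],[-380,-435,-108,0,0,-4.4],[-415,-473,-108,0,0,-4.4],[-415,-473,-108,0,0,-4.4],[-415,-473,-108,0,0,-4.4],[-415,-473,-108,0,0,-4.4]],
], fingers=0.6, grip_force=20)

```text
time: 1.9
position: [0.4395, -0.0382, 0.4]
tool_rot: [-0.087, 0.996, 0.001, -0.001]
ft_force: [0.1, 0.9, 0.4]
grip_width: 0.0521
```

Run:
```python
from h import *
c=cam('wrist','w1.png');print(np.linalg.inv(c['camera_from_world']).round(3))
```

```text
[[-0.174  0.954  0.242  0.373]
 [ 0.985  0.169  0.043 -0.05 ]
 [-0.     0.246 -0.969  0.492]
 [ 0.     0.     0.     1.   ]]
```

View pics/w1.png

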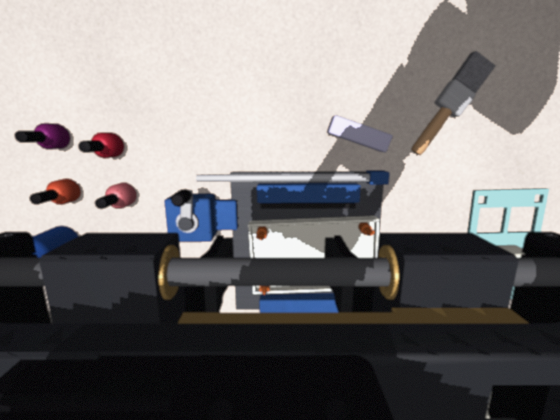

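Wrist view: gearbox at (188,215), crank axis (186,222), knob top (180,197), studs (262,233) and (366,229), bottles upper left. Next, a fine measurement of knob, gearbox and jaws.

Run:
```python
from h import *
c=cam('wrist');P=pts(c);hsv=cv2.cvtColor(c['color'],cv2.COLOR_RGB2HSV);H=P[...,2]
def reg(name,m,u0,u1,v0,v1):
    k=np.zeros(m.shape,bool);k[v0:v1,u0:u1]=1;Q=P[(m>0)&k];
    if len(Q): print(name,len(Q),Q.mean(0).round(4),((Q.max(0)+Q.min(0))/2).round(4),np.ptp(Q,axis=0).round(3)); 
    return Q
blue=cv2.inRange(hsv,(105,120,40),(125,255,255))
reg('knob',(H>.098)&(H<.11),150,215,170,232)
m=(blue>0)&(abs(H-.05)<.005);k=np.zeros_like(blue);k[m]=255;k[:,:150]=0;k[:,240:]=0;k[235:]=0;
cs,_=cv2.findContours(k,0,2);q=max(cs,key=cv2.contourArea)[:,0]
W=np.array([ray(c,u,v,.05)[:2]*1000 for u,v in q],np.float32);print('gear rect',cv2.minAreaRect(W))
k=np.zeros_like(blue);k[(blue>0)&(H>.028)&(H<.042)]=255;k[:,:245]=0;k[:,365:]=0;k[235:]=0
cs,_=cv2.findContours(k,0,2);q=max(cs,key=cv2.contourArea)[:,0]
W=np.array([ray(c,u,v,.035)[:2]*1000 for u,v in q],np.float32);print('mov jaw rect',cv2.minAreaRect(W))
t=cam('top');PT=pts(t);HT=PT[...,2];h2=cv2.cvtColor(t['color'],cv2.COLOR_RGB2HSV)
b=cv2.inRange(h2,(105,120,40),(125,255,255))
for nm,(u0,u1,v0,v1) in dict(fix=(230,300,165,200),mov=(245,310,228,258),gear=(322,355,200,236)).items():
    k=np.zeros_like(b);z=.05 if nm=='gear' else .034
    k[v0:v1,u0:u1]=b[v0:v1,u0:u1];k[abs(HT-z)>.008]=0
    cs,_=cv2.findContours(k,0,2);q=max(cs,key=cv2.contourArea)[:,0]
    W=np.array([ray(t,u,v,z)[:2]*1000 for u,v in q],np.float32);print(nm,cv2.minAreaRect(W))
m=(HT>.09)&(HT<.115);Q=PT[200:245,315:360][m[200:245,315:360]];print('top knob',Q.mean(0).round(4))
```

```text
knob 175 [ 0.4802 -0.1661  0.1025] [ 0.4808 -0.1668  0.1021] [0.019 0.019 0.007]
gear rect ((518.6146850585938, -163.10903930664062), (56.811100006103516, 67.80077362060547), 10.10059928894043)
mov jaw rect ((454.1391296386719, 10.847053527832031), (28.2480411529541, 158.10952758789062), 10.10097599029541)
fix ((646.4007568359375, 48.357208251953125), (26.41983413696289, 150.10992431640625), 9.909354209899902)
mov ((437.05010986328125, 76.41514587402344), (20.25095558166504, 14.405816078186035), 89.52629852294922)Traceback (most recent call last):
  File "<stdin>", line 20, in <module>
ValueError: max() iterable argument is empty
```

Run:
```python
from h import *
print(delta([.4806,-.1667,.20],np.radians(100.1)),delta([.4806,-.1667,.141],np.radians(100.1)))
```

```text
(array([ -17.6, -134.3,  200.2]), array([ 0.  , -0.  ,  0.01])) (array([ -17.7, -134.3,  259.2]), array([ 0.  , -0.  ,  0.01]))
```

>>> carry_out([
  [[-5,-30,35,0,0,0],[-10,-60,75,0,0,0],[-15,-95,115,0,0,0],[-17.6,-125,155,0,0,0],[-17.6,-134.3,190,0,0,0],[-17.6,-134.3,225,0,0,0],[-17.6,-134.3,259,0,0,0],[-17.6,-134.3,259,0,0,0],[-17.6,-134.3,259,0,0,0]],
])

```text
time: 2.95
position: [0.481, -0.1674, 0.1414]
tool_rot: [-0.088, 0.996, 0.0, -0.0]
ft_force: [-0.0, 0.3, -0.2]
grip_width: 0.0525
```

>>> carry_out([
  [[0,0,0,0,0,0],[0,0,0,0,0,0],[0,0,0,0,0,0],[0,0,0,0,0,0],[0,0,0,0,0,0]],
], fingers=0, grip_force=25)

```text
time: 3.45
position: [0.4807, -0.168, 0.1418]
tool_rot: [-0.087, 0.996, 0.0, 0.0]
ft_force: [0.4, 3.5, 2.1]
grip_width: 0.02
```

Run:
```python
from h import *
p,r,o=pose();print(p,o['ft_force'],o['grip_width'],r.as_matrix().round(3))
a=np.radians(10.1);M=np.array([[np.cos(a),np.sin(a)],[-np.sin(a),np.cos(a)]])
print(M@(p[:2]-[.5251,-.1619]))
c=cam('wrist','w2.png')
```

```text
[ 0.48069824 -0.16803089  0.14183301] [0.35534817 3.53895543 2.1036719 ] 0.020018152980721966 [[-0.985 -0.173  0.   ]
 [-0.173  0.985  0.001]
 [-0.     0.001 -1.   ]]
[-0.04478882  0.00175071]
```

>>> carry_out([
  [[-1.9,10.8,0,0,0,0],[-8.2,23.4,0,0,0,0],[-18.2,33.3,0,0,0,0],[-30.7,39.7,0,0,0,0],[-44.7,41.9,0,0,0,0]],
])

```text
time: 4.0
position: [0.5174, -0.1191, 0.1418]
tool_rot: [-0.088, 0.996, -0.0, -0.001]
ft_force: [-3.8, -6.1, 4.2]
grip_width: 0.0193
```

>>> carry_out([
  [[-13.9,-2.2,0,0,0,0],[-26.5,-8.6,0,0,0,0],[-36.4,-18.5,0,0,0,0],[-42.8,-31.1,0,0,0,0],[-45,-45,0,0,0,0],[-42.8,-58.9,0,0,0,0],[-36.4,-71.5,0,0,0,0],[-26.5,-81.4,0,0,0,0],[-13.9,-87.8,0,0,0,0],[0,-90,0,0,0,0],[13.9,-87.8,0,0,0,0],[26.5,-81.4,0,0,0,0],[36.4,-71.5,0,0,0,0],[42.8,-58.9,0,0,0,0],[45,-45,0,0,0,0],[42.8,-31.1,0,0,0,0],[36.4,-18.5,0,0,0,0],[26.5,-8.6,0,0,0,0],[13.9,-2.2,0,0,0,0],[0,0,0,0,0,0]],
])

```text
time: 6.0
position: [0.517, -0.1191, 0.1418]
tool_rot: [-0.088, 0.996, -0.001, -0.001]
ft_force: [-2.3, -7.0, 5.8]
grip_width: 0.0194
```

>>> carry_out([
  [[-13.9,-2.2,0,0,0,0],[-26.5,-8.6,0,0,0,0],[-36.4,-18.5,0,0,0,0],[-42.8,-31.1,0,0,0,0],[-45,-45,0,0,0,0],[-42.8,-58.9,0,0,0,0],[-36.4,-71.5,0,0,0,0],[-26.5,-81.4,0,0,0,0],[-13.9,-87.8,0,0,0,0],[0,-90,0,0,0,0],[13.9,-87.8,0,0,0,0],[26.5,-81.4,0,0,0,0],[36.4,-71.5,0,0,0,0],[42.8,-58.9,0,0,0,0],[44,-54.4,0,0,0,0],[44,-54.4,0,0,0,0],[44,-54.4,0,0,0,0],[44,-54.4,0,0,0,0]],
])

```text
time: 7.8
position: [0.4838, -0.1805, 0.1417]
tool_rot: [-0.087, 0.996, 0.0, -0.0]
ft_force: [-0.7, -0.7, 8.5]
grip_width: 0.0193
```

Run:
```python
from h import *
p,r,o=pose();
a=np.radians(10.1);M=np.array([[np.cos(a),np.sin(a)],[-np.sin(a),np.cos(a)]])
q=M@(p[:2]-[.5251,-.1619]);print(q,4*np.pi+np.arctan2(q[1],-q[0]))
c=cam('top','t2.png');cv2.imwrite('pics/t2c.png',cv2.resize(c['color'][150:290,110:390,::-1],None,fx=2.8,fy=2.8,interpolation=2))
```

```text
[-0.043917   -0.01102466] 12.320419026607583
```

View pics/t2c.png

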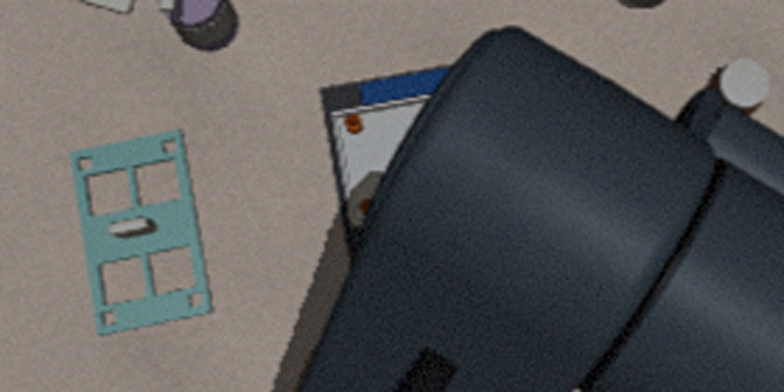

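>>> carry_out([
  [[0,0,0,0,0,0],[0,0,0,0,0,0],[0,0,0,0,0,0],[0,0,-30,0,0,0],[0,0,-80,0,0,0],[0,0,-130,0,0,0],[0,0,-180,0,0,0],[0,0,-180,0,0,0]],
], fingers=0.6)

```text
time: 8.65
position: [0.4864, -0.182, 0.3276]
tool_rot: [-0.087, 0.996, -0.004, 0.005]
ft_force: [0.9, -0.2, 0.3]
grip_width: 0.0519
```

```bash
cat >> h.py <<'E'
def plate(c,z=.008):
    hsv=cv2.cvtColor(c['color'],cv2.COLOR_RGB2HSV);m=cv2.inRange(hsv,(78,40,60),(100,255,255))
    cs,_=cv2.findContours(m,0,2);q=max(cs,key=cv2.contourArea)[:,0]
    W=np.array([ray(c,u,v,z)[:2]*1000 for u,v in q],np.float32);return cv2.minAreaRect(W)
E
python3 - <<'E'
from h import *
c=cam('top');print(plate(c));P=pts(c);H=P[...,2]
k=H[215:245,145:175];m=(k>.038)&(k<.06);print(m.sum(),P[215:245,145:175][m].mean(0))
E
```

```text
((493.1830749511719, 359.03857421875), (199.07423400878906, 119.59485626220703), 11.4883394241333)
66 [0.49277392 0.35671185 0.05023358]
```

Run:
```python
from h import *
p,r,o=pose();print(o['q'].round(2))
print(delta([.493,.357,.25],np.radians(11.5)),delta([.493,.357,.25],np.radians(191.5)))
```

```text
[-0.57  0.34  1.66  0.    1.13 -2.32]
(array([-101.2,  528.9,   72.3]), array([ 0.  ,  0.06, 11.06])) (array([-101.2,  528.9,   72.3]), array([ 0.  ,  0.06, 11.06]))
```

>>> carry_out([
  [[-7,38,0,0,0,0.8],[-14,76,0,0,0,1.6],[-21,113,0,0,0,2.4],[-29,151,5,0,0,3.2],[-36,189,10,0,0,4],[-43,227,16,0,0,4.8],[-50,264,22,0,0,5.6],[-58,302,30,0,0,6.4],[-65,340,38,0,0,7.2],[-72,378,46,0,0,8],[-80,416,54,0,0,8.8],[-87,453,62,0,0,9.6],[-94,491,72,0,0,10.4],[-101.2,528.9,72.3,0,0.06,11.06],[-101.2,528.9,72.3,0,0.06,11.06],[-101.2,528.9,72.3,0,0.06,11.06],[-101.2,528.9,72.3,0,0.06,11.06]],
])

```text
time: 10.4
position: [0.4906, 0.3567, 0.2475]
tool_rot: [0.632, 0.775, -0.002, -0.004]
ft_force: [1.1, 0.4, 0.1]
grip_width: 0.0522
```

Run:
```python
from h import *
c=cam('wrist','w3.png');P=pts(c);H=P[...,2];p,r,o=pose();print(p,np.degrees(r.as_euler('ZYX')))
m=(abs(H-.053)<.004)&(c['color'].min(2)>120);print(m.sum());Q=P[m];print(Q.mean(0),cv2.minAreaRect((Q[:,:2]*1000).astype(np.float32)))
t=cam('top')
# carrier studs and rims from top
h2=cv2.cvtColor(t['color'],cv2.COLOR_RGB2HSV);m=cv2.inRange(h2,(3,130,60),(16,255,255));m[:,320:]=0;m[:,:220]=0;n,l,s,ce=cv2.connectedComponentsWithStats(m)
PT=pts(t)
for i in range(1,n):
    if s[i,4]>3:
        v,u=np.where(l==i);print('or',s[i,4],ray(t,*ce[i],.045).round(4),PT[l==i].max(0).round(3))
```

```text
[0.49099189 0.35649425 0.24801578] [ 101.47815066   -0.25282218 -179.55189714]
268
[0.49295945 0.36038988 0.05232232] ((494.1617736816406, 360.3497619628906), (10.791818618774414, 36.793548583984375), 8.086994171142578)
or 19 [ 0.6304 -0.0326  0.045 ] [ 0.636 -0.026  0.058]
or 25 [0.6007 0.131  0.045 ] [0.61  0.139 0.058]
or 21 [ 0.5394 -0.048   0.045 ] [ 0.547 -0.042  0.059]
or 21 [0.5097 0.1145 0.045 ] [0.515 0.122 0.059]
or 4 [0.3608 0.1632 0.045 ] [0.363 0.171 0.019]
or 5 [0.3434 0.166  0.045 ] [0.346 0.171 0.019]
```

View pics/w3.png

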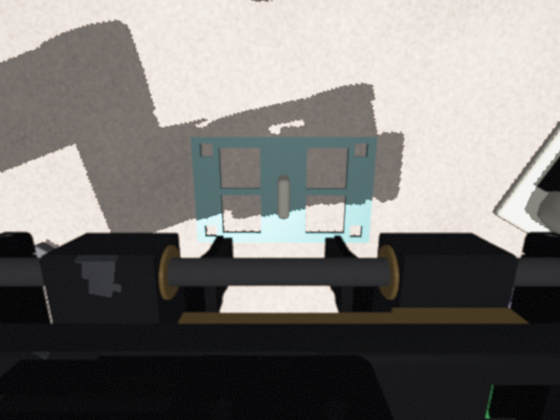

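Wrist view: plate centred at about (283,190), handle there. Refine its centre, then grasp.

Run:
```python
from h import *
c=cam('wrist');print(plate(c))
hsv=cv2.cvtColor(c['color'],cv2.COLOR_RGB2HSV);print(hsv[150,240],hsv[235,290],hsv[225,240])
rc=plate(c)[0]
x,y=.4935,.3595
print(delta([x,y,.15],np.radians(11.2)),delta([x,y,.086],np.radians(11.2)))
```

```text
((492.9436950683594, 360.4342041015625), (198.31993103027344, 119.1360855102539), 11.462288856506348)
[ 13  24 127] [ 91  33 244] [ 13  15 241]
(array([ 2. ,  3.2, 98.7]), array([-0.05, -0.04,  0.03])) (array([  1.7,   3.6, 162.7]), array([-0.05, -0.04,  0.03]))
```

>>> carry_out([
  [[2.6,3.3,30,-0.05,-0.04,0],[2.6,3.3,70,-0.05,-0.04,0],[2.6,3.3,110,-0.05,-0.04,0],[2.6,3.3,145,-0.05,-0.04,0],[2.6,3.3,163,-0.05,-0.04,0],[2.6,3.3,163,-0.05,-0.04,0],[2.6,3.3,163,-0.05,-0.04,0]],
])

```text
time: 11.25
position: [0.4937, 0.3613, 0.0863]
tool_rot: [0.633, 0.774, 0.001, 0.001]
ft_force: [0.7, -0.1, 0.8]
grip_width: 0.0519
```

>>> carry_out([
  [[0,0,0,0,0,0],[0,0,0,0,0,0],[0,0,0,0,0,0],[0,0,0,0,0,0],[0,0,0,0,0,0],[0,0,0,0,0,0]],
], fingers=0, grip_force=50)

```text
time: 11.85
position: [0.4931, 0.3618, 0.0861]
tool_rot: [0.633, 0.775, 0.001, 0.001]
ft_force: [-2.2, 0.5, 0.8]
grip_width: 0.0119
```

>>> carry_out([
  [[0,0,-20,0,0,0],[0,0,-60,0,0,0],[0,0,-100,0,0,0],[0,0,-140,0,0,0],[0,0,-165,0,0,0],[0,0,-165,0,0,0],[0,0,-165,0,0,0]],
])

```text
time: 12.55
position: [0.4923, 0.3615, 0.2504]
tool_rot: [0.633, 0.775, 0.0, 0.0]
ft_force: [0.0, -0.1, -4.0]
grip_width: 0.0117
```

Run:
```python
from h import *
p,r,o=pose();print(p,o['q'].round(2),o['ft_force'])
for y in (-79.9,): print(delta([.385,.03,.25],np.radians(y)))
c=cam('wrist','w4.png');q=plate(c,.25-.085+.008-.0);print(q)
```

```text
[0.49233829 0.36149304 0.25036952] [ 0.45  0.56  1.51 -0.    1.07  0.25] [ 0.03063794 -0.11155669 -4.04548854]
(array([-303.4, -171.4,    0.4]), array([ 0.000e+00,  1.000e-02, -1.107e+01]))
((522.271484375, 394.5857238769531), (125.87931823730469, 65.14762115478516), 11.527358055114746)
```

>>> carry_out([
  [[-22,-10,0,0,0,0.76],[-44,-20,0,0,0,1.52],[-66,-31,0,0,0,2.28],[-87,-41,0,0,0,3.05],[-109,-52,0,0,0,3.81],[-131,-62,0,0,0,4.57],[-153,-72,0,0,0,5.33],[-174,-83,0,0,0,6.1],[-196,-93,0,0,0,6.86],[-218,-103,0,0,0,7.62],[-240,-114,0,0,0,8.38],[-262,-124,0,0,0,9.14],[-283,-134,0,0,0,9.91],[-305,-145,0,0,0,10.67],[-327,-155,0,0,0,11.43],[-327,-155,0,0,0,11.43],[-327,-155,0,0,0,11.43],[-327,-155,0,0,0,11.43],[-327,-155,0,0,0,11.43]],
])

```text
time: 14.5
position: [0.4062, 0.0112, 0.2503]
tool_rot: [0.996, 0.089, 0.0, -0.0]
ft_force: [0.0, 0.1, -1.6]
grip_width: 0.0115
```

Run:
```python
from h import *
p,r,o=pose();print(p,o['q'].round(2),r.as_matrix().round(3))
c=cam('wrist','w5.png')
```

```text
[0.40618721 0.01115307 0.25031838] [-0.25  0.31  2.    0.    0.83  1.14] [[ 0.984  0.177  0.001]
 [ 0.177 -0.984  0.001]
 [ 0.001 -0.001 -1.   ]]
```

View pics/w5.png

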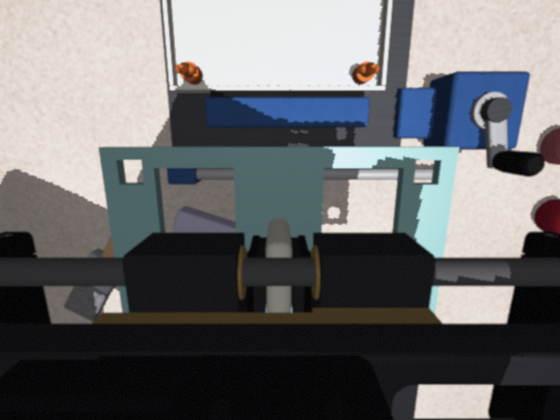

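Wrist view: the plate's two front stud holes are at (131,171) and (427,171), the two near studs at (190,72) and (367,72), and the pad is against the base. Now measure studs and plate in tool coordinates.

Run:
```python
from h import *
c=cam('wrist');P=pts(c);p,r,o=pose()
T=lambda Q:r.inv().apply(Q-p)*1000
hsv=cv2.cvtColor(c['color'],cv2.COLOR_RGB2HSV)
m=cv2.inRange(hsv,(3,120,60),(18,255,255));m[120:]=0;n,l,s,ce=cv2.connectedComponentsWithStats(m)
for i in range(1,n):
    if s[i,4]>30:
        Q=P[l==i];k=Q[:,2]>.050;k2=(Q[:,2]>.038)&(Q[:,2]<.048);print('stud',s[i,4],ce[i],k.sum(),Q[:,2].max().round(4),'tip',Q[k].mean(0).round(4),T(Q[k].mean(0)).round(1),'post mid',T((Q[k2].max(0)+Q[k2].min(0))/2).round(1))
k=(abs(P[...,2]-.172)<.012);k[:150]=0
Q=P[155:235,90:470];mm=k[155:235,90:470]&(hsv[155:235,90:470,0]>70)&(hsv[155:235,90:470,1]>30);print('plate top z',np.median(Q[mm][:,2]))
z=np.median(Q[mm][:,2])
# teal mask on front strip; holes and front edge
te=cv2.inRange(hsv,(75,35,30),(105,255,255))
for u0,u1 in((110,230),(330,450)):
    es=[(u,np.argmax(te[130:200,u]>0)+130) for u in range(u0,u1,10)]
    print('front edge',np.mean([T(ray(c,u,v-.5,z)) for u,v in es],0).round(1))
for v in range(155,235,20):
    us=np.where(te[v,60:500])[0]+60;print(v,us.min(),us.max(),T(ray(c,us.min()-.5,v,z)).round(1),T(ray(c,us.max()+.5,v,z)).round(1))
# rim / fixed jaw
w=cv2.inRange(hsv,(0,0,170),(180,40,255))
for u in (230,330):
    print('rim near', T(ray(c,u,88,.03)).round(1))
```

```text
stud 375 [188.93066667  72.23733333] 79 0.3425 tip [0.5114 0.1126 0.061 ] [121.1 -81.4 189.8] post mid [123.1 -84.9 207.6]
stud 375 [364.94666667  71.912     ] 83 0.0588 tip [ 0.5416 -0.0476  0.0537] [122.5  81.6 197.1] post mid [122.6  82.8 207.6]
plate top z 0.1718779995643843
front edge [ 59.6 -62.5  78.8]
front edge [60.2 59.3 78.8]
155 101 456 [ 54.9 -98.9  78.8] [54.9 99.7 78.8]
175 104 453 [ 43.7 -98.8  78.8] [43.7 99.6 78.7]
195 107 451 [ 32.2 -98.7  78.8] [ 32.2 100.1  78.7]
215 109 448 [ 20.3 -99.2  78.7] [ 20.2 100.1  78.7]
rim near [109.  -46.5 220.7]
rim near [109.1  50.5 220.7]
```

Run:
```python
from h import *
c=cam('wrist');P=pts(c);p,r,o=pose()
T=lambda Q:r.inv().apply(Q-p)*1000
hsv=cv2.cvtColor(c['color'],cv2.COLOR_RGB2HSV)
m=cv2.inRange(hsv,(3,120,60),(18,255,255));m[120:]=0;n,l,s,ce=cv2.connectedComponentsWithStats(m)
for i in range(1,n):
    if s[i,4]>30:
        v,u=np.where((l==i)&(P[...,2]>.0555)&(P[...,2]<.062));print('tip',len(u),T(ray(c,u.mean(),v.mean(),.057)).round(1),'bbox',s[i,:4])
        # outermost/innermost cols of shoulder ring z=.034 : inner edge of bbox = shoulder inner edge
        uu=s[i,0]+s[i,2]-.5 if ce[i][0]<280 else s[i,0]-.5
        print('inner edge',T(ray(c,uu,ce[i][1],.034)).round(1),'near edge',T(ray(c,ce[i][0],s[i,1]+s[i,3]-.5,.034)).round(1))
```

```text
tip 20 [123.1 -84.7 193.9] bbox [175  62  26  22]
inner edge [122.3 -73.3 216.9] near edge [112.6 -85.  216.8]
tip 24 [123.2  82.3 193.9] bbox [353  62  27  21]
inner edge [122.7  70.6 216.9] near edge [113.5  82.9 216.8]
```

>>> carry_out([
  [[30,0,0,0,0,0.03],[65,-0.8,0,0,0,0.03],[100,-1.6,0,0,0,0.03],[135,-1.6,0,0,0,0.03],[160,-1.6,0,0,0,0.03],[170,-1.6,20,0,0,0.03],[170,-1.6,50,0,0,0.03],[170,-1.6,80,0,0,0.03],[170,-1.6,96,0,0,0.03],[170,-1.6,100,0,0,0.03],[170,-1.6,100,0,0,0.03],[170,-1.6,100,0,0,0.03]],
])

```text
time: 15.85
position: [0.5744, 0.0418, 0.1519]
tool_rot: [0.996, 0.086, 0.002, 0.0]
ft_force: [-0.3, -0.1, -2.1]
grip_width: 0.0117
```

Run:
```python
from h import *
p,r,o=pose();print(p,r.as_matrix().round(4)[:2],o['ft_force'])
c=cam('side');cv2.imwrite('pics/s6.png',cv2.resize(c['color'][150:290,210:390,::-1],None,fx=4,fy=4,interpolation=2))
c=cam('wrist','w6.png')
```

```text
[0.57439258 0.04184507 0.15193669] [[ 0.9852  0.1712  0.0037]
 [ 0.1712 -0.9852 -0.    ]] [-0.29059246 -0.11958534 -2.10972513]
```

View pics/w6.png

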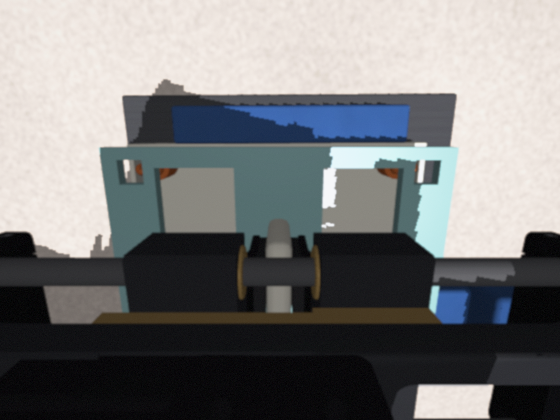

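View pics/s6.png

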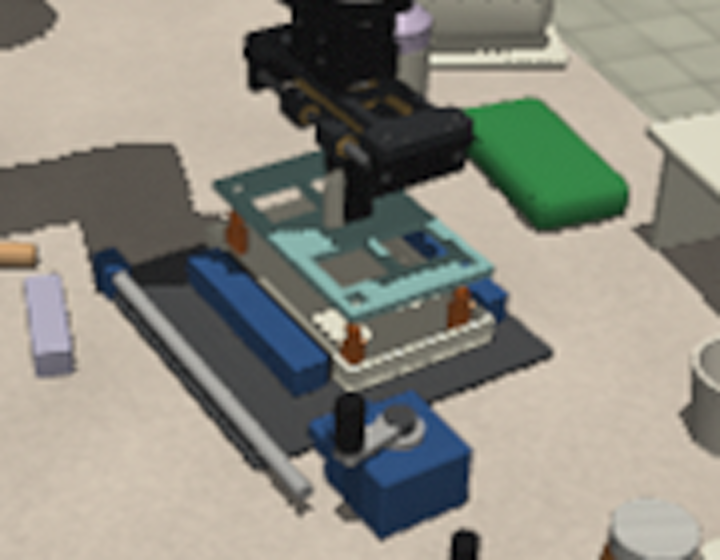

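Far stud tips show through the plate's holes at about (140,170) and (415,170); aligned. Lower onto the balls.

>>> carry_out([
  [[0,0,4,0,0,0],[0,0,8,0,0,0],[0,0,11,0,0,0],[0,0,14,0,0,0],[0,0,16,0,0,0],[0,0,16,0,0,0],[0,0,16,0,0,0]],
])

```text
time: 16.65
position: [0.5736, 0.0417, 0.135]
tool_rot: [0.996, 0.086, 0.001, -0.0]
ft_force: [0.1, -1.3, -1.4]
grip_width: 0.0117
```

>>> carry_out([
  [[0,0,1,0,0,0],[0,0,2,0,0,0],[0,0,3,0,0,0],[0,0,4,0,0,0],[0,0,4,0,0,0],[0,0,4,0,0,0]],
], grip_force=60)

```text
time: 17.25
position: [0.5743, 0.0424, 0.1327]
tool_rot: [0.996, 0.086, 0.002, -0.0]
ft_force: [-2.6, 2.6, 8.3]
grip_width: 0.0117
```

>>> carry_out([
  [[0,0,1,0,0,0],[0,0,2,0,0,0],[0,0,3,0,0,0],[0,0,4,0,0,0],[0,0,4,0,0,0]],
])

```text
time: 17.75
position: [0.5746, 0.0426, 0.1296]
tool_rot: [0.996, 0.086, 0.003, -0.0]
ft_force: [-1.4, 2.9, 11.9]
grip_width: 0.0116
```

>>> carry_out([
  [[0,0,1,0,0,0],[0,0,2,0,0,0],[0,0,3,0,0,0],[0,0,4,0,0,0],[0,0,4,0,0,0]],
])

```text
time: 18.25
position: [0.5746, 0.0426, 0.1253]
tool_rot: [0.996, 0.086, 0.003, -0.0]
ft_force: [-1.9, 2.6, 9.6]
grip_width: 0.0117
```

>>> carry_out([
  [[0,0,1,0,0,0],[0,0,2,0,0,0],[0,0,3,0,0,0],[0,0,4,0,0,0],[0,0,5,0,0,0],[0,0,5,0,0,0]],
])

```text
time: 18.85
position: [0.5738, 0.0417, 0.12]
tool_rot: [0.996, 0.086, 0.001, 0.0]
ft_force: [-2.5, 1.4, 15.0]
grip_width: 0.0118
```

Run:
```python
from h import *
p,r,o=pose();print(p,o['ft_force'],o['moment'])
c=cam('wrist');P=pts(c);Q=r.inv().apply(P.reshape(-1,3)-p).reshape(P.shape)*1000
for u,v in ((180,157),(280,165),(380,157),(440,210),(120,210)): print(u,v,np.median(P[v-3:v+4,u-3:u+4].reshape(-1,3),0).round(4),np.median(Q[v-3:v+4,u-3:u+4].reshape(-1,3),0).round(1))
```

```text
[0.57379271 0.04173141 0.11998963] [-2.54631888  1.42184614 15.02946157] [ 0.1696096   0.7059507  -0.00606213]
180 157 [0.6177 0.1048 0.0413] [ 53.9 -54.6  78.8]
280 165 [0.6229 0.049  0.0412] [49.4  1.3 78.9]
380 157 [ 0.6368 -0.0056  0.0416] [53.9 57.3 78.6]
440 210 [ 0.6132 -0.0475  0.0417] [23.3 94.7 78.4]
120 210 [0.5814 0.1367 0.0412] [ 23.5 -92.2  78.8]
```

The plate top is at 41–42 mm, and 42 is fully home. One firmer push, then I release and check.

>>> carry_out([
  [[0,0,2,0,0,0],[0,0,4,0,0,0],[0,0,5,0,0,0],[0,0,5,0,0,0],[0,0,5,0,0,0],[0,0,0,0,0,0],[0,0,0,0,0,0]],
])

```text
time: 19.6
position: [0.5735, 0.042, 0.12]
tool_rot: [0.996, 0.086, 0.001, -0.0]
ft_force: [-3.6, 2.0, 18.4]
grip_width: 0.0111
```

>>> carry_out([
  [[0,0,-1,0,0,0],[0,0,-1,0,0,0],[0,0,-1,0,0,0],[0,0,-40,0,0,0],[0,0,-90,0,0,0],[0,0,-130,0,0,0],[-40,0,-170,0,0,0],[-80,0,-170,0,0,0],[-120,0,-170,0,0,0],[-120,0,-170,0,0,0],[-120,0,-170,0,0,0]],
], fingers=0.6)

```text
time: 20.7
position: [0.4547, 0.021, 0.2877]
tool_rot: [0.996, 0.085, 0.001, 0.0]
ft_force: [0.5, 1.3, 0.2]
grip_width: 0.0522
```

Run:
```python
from h import *
p,r,o=pose();print(p,o['q'].round(2))
c=cam('wrist','w7.png');P=pts(c)
hsv=cv2.cvtColor(c['color'],cv2.COLOR_RGB2HSV);te=cv2.inRange(hsv,(75,35,30),(105,255,255))>0
xd=np.array([np.cos(.1763),np.sin(.1763)]);yd=np.array([-xd[1],xd[0]])
Q=P[te&(P[...,2]<.09)];L=(Q[:,:2]-[.5735,.0417]);a,b=L@xd*1e3,L@yd*1e3
for sx in(-1,1):
  for sy in(-1,1):
    k=(abs(a-sx*55)<6)&(abs(b-sy*84)<16);print(sx,sy,k.sum(),np.median(Q[k][:,2]).round(4) if k.any() else 0)
print(plate(c,.042))
```

```text
[0.45469485 0.02097772 0.28766616] [-0.2   0.31  1.85  0.    0.98  1.2 ]
-1 -1 14 0.0415
-1 1 229 0.0413
1 -1 318 0.0416
1 1 337 0.0414
((573.9235229492188, 41.23284912109375), (119.9164047241211, 200.98854064941406), 9.830048561096191)
```

View pics/w7.png

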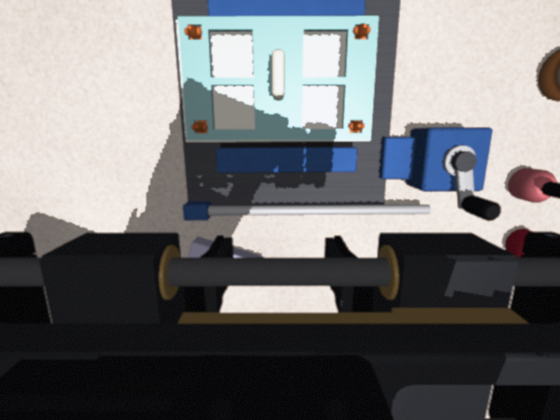

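Plate flat at 41.5 mm on all four corners, with all four studs protruding. Next, back to the knob.

Run:
```python
from h import *
c=cam('wrist');P=pts(c);H=P[...,2];k=np.zeros(H.shape,bool);k[190:230,455:510]=1;k&=(H>.096)&(H<.108);print(k.sum(),P[k].mean(0))
print(delta([.4836,-.1806,.141]))
```

```text
366 [ 0.48486821 -0.1779834   0.10206225]
(array([ -8.2, 203.1, 146.9]), array([0., 0., 0.]))
```

>>> carry_out([
  [[-2,40,0,0,0,0],[-4,80,0,0,0,0],[-5,120,10,0,0,0],[-7,160,30,0,0,0],[-7.8,190,60,0,0,0],[-7.8,202.5,95,0,0,0],[-7.8,202.5,125,0,0,0],[-7.8,202.5,147,0,0,0],[-7.8,202.5,147,0,0,0],[-7.8,202.5,147,0,0,0]],
])

```text
time: 21.8
position: [0.4833, -0.18, 0.1403]
tool_rot: [0.996, 0.086, 0.001, -0.0]
ft_force: [0.5, -0.2, -0.7]
grip_width: 0.0523
```

>>> carry_out([
  [[0,0,0,0,0,0],[0,0,0,0,0,0],[0,0,0,0,0,0],[0,0,0,0,0,0],[0,0,0,0,0,0]],
], fingers=0, grip_force=25)

```text
time: 22.3
position: [0.4826, -0.1799, 0.1414]
tool_rot: [0.996, 0.086, 0.001, 0.001]
ft_force: [-0.9, -4.4, 0.6]
grip_width: 0.0202
```

>>> carry_out([
  [[5.4,13,0,0,0,0],[14.6,23.7,0,0,0,0],[26.6,31.1,0,0,0,0],[40.3,34.4,0,0,0,0],[54.3,33.3,0,0,0,0],[67.3,27.9,0,0,0,0],[78,18.7,0,0,0,0],[85.4,6.7,0,0,0,0],[88.7,-7,0,0,0,0],[87.6,-21,0,0,0,0],[82.2,-34,0,0,0,0],[73,-44.7,0,0,0,0],[61,-52.1,0,0,0,0],[47.3,-55.4,0,0,0,0],[33.3,-54.3,0,0,0,0],[20.3,-48.9,0,0,0,0],[9.6,-39.7,0,0,0,0],[2.2,-27.7,0,0,0,0],[-1.1,-14,0,0,0,0],[0,0,0,0,0,0]],
])

```text
time: 24.3
position: [0.4815, -0.1771, 0.1412]
tool_rot: [0.996, 0.085, 0.0, -0.002]
ft_force: [1.2, 5.3, 7.6]
grip_width: 0.0193
```

>>> carry_out([
  [[0,0,0,0,0,0],[0,0,0,0,0,0],[0,0,0,0,0,0],[0,0,-40,0,0,0],[0,0,-90,0,0,0],[0,0,-140,0,0,0],[-15,15,-180,0,0,0],[-15,30,-220,0,0,0],[-15,30,-230,0,0,0],[-15,30,-230,0,0,0],[-15,30,-230,0,0,0]],
], fingers=0.6)

```text
time: 25.4
position: [0.4714, -0.2104, 0.3691]
tool_rot: [0.996, 0.086, -0.001, -0.002]
ft_force: [0.1, -0.1, -0.7]
grip_width: 0.052
```

Run:
```python
from h import *
c=cam('wrist','w8.png');p,r,o=pose();print(p)
xd=np.array([np.cos(.1763),np.sin(.1763)]);yd=np.array([-xd[1],xd[0]])
P=pts(c);hsv=cv2.cvtColor(c['color'],cv2.COLOR_RGB2HSV)
L=(P[...,:2]-[.5616,.0325]);a,b=L@xd*1e3,L@yd*1e3
blue=cv2.inRange(hsv,(105,120,30),(125,255,255))>0
k=blue&(abs(P[...,2]-.034)<.005)&(a<-20)&(abs(b)<80);print('moving jaw x range',k.sum(),np.percentile(a[k],[1,50,99]),np.percentile(b[k],[1,99]))
print(plate(c,.042))
```

```text
[ 0.4712552  -0.21033261  0.36854134]
moving jaw x range 2222 [-102.39482936  -88.65754252  -75.97328674] [-78.64779801  74.44610951]
((574.4235229492188, 39.70349884033203), (119.60113525390625, 200.1879425048828), 9.876506805419922)
```

View pics/w8.png

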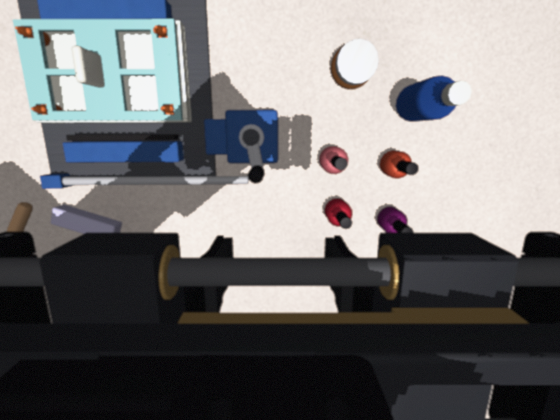

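Wrist view: jaw backed off about 17 mm, crank knob at (257,174), four upright bottles: pink (333,160), orange (396,165), red (339,212), purple (392,220). Measure their caps.

```bash
cat >> h.py <<'E'
def caps(c,lo=.060,region=(.36,.58,-.46,-.24)):
    """cap tops (z~.074): centres from depth points, plus ray-cast of the top disc"""
    P=pts(c);H=P[...,2]
    m=((H>lo)&(H<.082)&(P[...,0]>region[0])&(P[...,0]<region[1])&(P[...,1]>region[2])&(P[...,1]<region[3])).astype(np.uint8)
    m[235:]=0 if c['K'][0,0]<310 else m[235:]
    n,l,s,ce=cv2.connectedComponentsWithStats(m);out=[]
    for i in range(1,n):
        if s[i,4]<8: continue
        Q=P[l==i];t=Q[:,2]>.0715
        if t.sum()<4: continue
        v,u=np.where((l==i)&(H>.0715))
        a=np.array([ray(c,x,y,.074) for x,y in zip(u,v)])
        out.append((((a.max(0)+a.min(0))/2)[:2].round(4),a.mean(0)[:2].round(4),np.ptp(a,axis=0)[:2].round(3),ce[i].round(0)))
    return out
C0=np.array([.5738,.0414]);A=np.radians(9.95);XD=np.array([np.cos(A),np.sin(A)]);YD=np.array([-XD[1],XD[0]])
def hole(sx,sy): return C0+sx*.026*XD+sy*.048*YD
E
python3 - <<'E'
from h import *
for n in('wrist','top'):
    for o in caps(cam(n)): print(n,*o)
for sx in(1,-1):
    for sy in(1,-1): print(sx,sy,hole(sx,sy).round(4))
E
```

```text
wrist [ 0.5137 -0.2834] [ 0.5138 -0.2834] [0.016 0.016] [340. 163.]
wrist [ 0.5231 -0.3741] [ 0.5232 -0.3742] [0.016 0.017] [411. 168.]
wrist [ 0.4378 -0.3076] [ 0.4378 -0.3076] [0.016 0.016] [345. 222.]
wrist [ 0.4426 -0.3915] [ 0.4424 -0.3911] [0.01  0.015] [405. 229.]
top [ 0.4398 -0.3935] [ 0.4404 -0.3939] [0.011 0.017] [422. 246.]
1 1 [0.5911 0.0932]
1 -1 [ 0.6077 -0.0014]
-1 1 [0.5399 0.0842]
-1 -1 [ 0.5565 -0.0104]
```

Run:
```python
from h import *
y=np.radians(-79.9)
print(delta([.5137,-.2834,.113],y))
p,r,o=pose()
print('carry',(r.inv().apply(np.append(hole(1,1),.128)-[.5137,-.2834,.113])*1000).round(1))
```

```text
(array([ 29.5,  79.8, 255.2]), array([-0.03,  0.01, -0.03]))
carry [ 140.8 -357.8  -13.9]
```

>>> carry_out([
  [[10,30,40,0,0,0],[20,60,80,0,0,0],[29.5,79.8,120,-0.03,0.01,-0.03],[29.5,79.8,160,-0.03,0.01,-0.03],[29.5,79.8,200,-0.03,0.01,-0.03],[29.5,79.8,235,-0.03,0.01,-0.03],[29.5,79.8,255,-0.03,0.01,-0.03],[29.5,79.8,255,-0.03,0.01,-0.03],[29.5,79.8,255,-0.03,0.01,-0.03]],
])

```text
time: 26.45
position: [0.5151, -0.2848, 0.115]
tool_rot: [0.996, 0.088, 0.001, 0.001]
ft_force: [0.3, 0.4, 0.4]
grip_width: 0.0526
```

>>> carry_out([
  [[0,0,0,0,0,0],[0,0,0,0,0,0],[0,0,0,0,0,0],[0,0,0,0,0,0],[0,0,0,0,0,0],[0,0,-30,0,0,0],[0,0,-75,0,0,0],[0,0,-120,0,0,0],[0,0,-150,0,0,0],[0,0,-150,0,0,0]],
], fingers=0, grip_force=15)

```text
time: 27.45
position: [0.5169, -0.2863, 0.2711]
tool_rot: [0.996, 0.088, 0.006, 0.006]
ft_force: [0.5, -0.7, -0.7]
grip_width: 0.0166
```

Run:
```python
from h import *
h=hole(1,1)
print(delta([*h,.263]),delta([*h,.128],np.radians(-80.05)))
c=cam('wrist','w9.png');P=pts(c);p,r,o=pose();Q=r.inv().apply(P.reshape(-1,3)-p).reshape(P.shape)*1000
m=(abs(Q[...,0])<35)&(abs(Q[...,1])<35)&(Q[...,2]>70)&(Q[...,2]<140);print(m.sum(),[ (Q[m].min(0)).round(1),Q[m].max(0).round(1)])
```

```text
(array([ 139.5, -360.7,    5. ]), array([0., 0., 0.])) (array([ 138.1, -362.4,  140. ]), array([ 0.09, -0.07,  0.02]))
1811 [array([ -1.4, -17.5,  70.1]), array([ 21.2,  21.6, 120. ])]
```

View pics/w9.png

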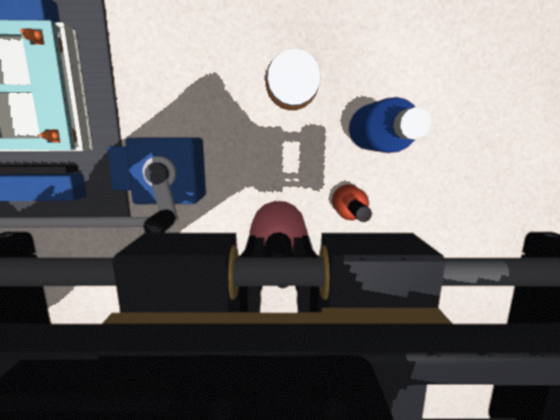

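>>> carry_out([
  [[14,-36,0,0,0,0],[28,-72,0,0,0,0],[42,-108,0,0,0,0],[56,-144,0,0,0,0],[70,-180,0,0,0,0],[84,-216,0,0,0,0],[98,-252,0,0,0,0],[112,-288,0,0,0,0],[126,-324,0,0,0,0],[139,-350,0,0,0,0],[139,-360,30,0,0,0],[139,-360,60,0,0,0],[139,-360,60,0,0,0],[139,-360,60,0,0,0],[139,-360,60,0,0,0]],
])

```text
time: 29.0
position: [0.5896, 0.0933, 0.2054]
tool_rot: [0.996, 0.088, 0.002, 0.002]
ft_force: [0.2, -0.2, -0.6]
grip_width: 0.0165
```

Run:
```python
from h import *
h=hole(1,1)-.001*XD
print(delta([*h,.130],np.radians(-80.05)),pose()[0])
```

```text
(array([ 0.2,  0.1, 75.4]), array([ 0.03, -0.03,  0.01])) [0.58957915 0.09334824 0.20542567]
```

>>> carry_out([
  [[0.2,0.1,20,0,0,0],[0.2,0.1,40,0,0,0],[0.2,0.1,52,0,0,0],[0.2,0.1,62,0,0,0],[0.2,0.1,70,0,0,0],[0.2,0.1,75,0,0,0],[0.2,0.1,75,0,0,0],[0.2,0.1,75,0,0,0]],
])

```text
time: 29.8
position: [0.5917, 0.0935, 0.1326]
tool_rot: [0.996, 0.088, 0.005, 0.002]
ft_force: [0.4, 1.3, 9.5]
grip_width: 0.0165
```

>>> carry_out([
  [[0,0,-1,0,0,0],[0,0,-1,0,0,0],[0,0,-1,0,0,0],[0,0,-35,0,0,0],[0,0,-80,0,0,0],[0,0,-125,0,0,0],[-30,40,-150,0,0,0],[-60,80,-170,0,0,0],[-90,120,-170,0,0,0],[-100,160,-170,0,0,0],[-105,200,-170,0,0,0],[-110,240,-170,0,0,0],[-110,240,-170,0,0,0],[-110,240,-170,0,0,0],[-110,240,-170,0,0,0]],
], fingers=0.45)

```text
time: 31.3
position: [0.522, -0.1605, 0.3]
tool_rot: [0.996, 0.088, 0.001, 0.001]
ft_force: [0.7, 0.3, -0.2]
grip_width: 0.0395
```

Run:
```python
from h import *
p,r,o=pose();print(p)
c=cam('wrist','w10.png');P=pts(c);L=P[...,:2]-C0;a,b=L@XD*1e3,L@YD*1e3
m=(abs(a-26)<14)&(abs(b-48)<14)&(P[...,2]>.06)&(P[...,2]<.11);print('placed cap top',m.sum(),P[m].max(0))
t=m&(P[...,2]>.085);print(a[t].mean(),b[t].mean(),hole(1,1),P[t].mean(0))
for o in caps(c): print(*o)
```

```text
[ 0.52199934 -0.16050881  0.29997285]
placed cap top 618 [0.5990592  0.10089688 0.08940518]
25.27297770345014 46.21786613512315 [0.59111507 0.09317053] [0.59070692 0.09128958 0.08701487]
[ 0.5241 -0.374 ] [ 0.524  -0.3738] [0.014 0.017] [464. 227.]
```

View pics/w10.png

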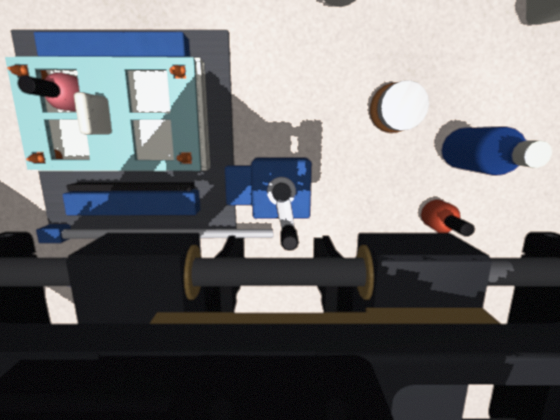

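Pink stands in its hole at (65,90), cap top at 88 mm, so it is on the floor. Next is orange, at (440,218).

Run:
```python
from h import *
print(delta([.5240,-.3739,.113],np.radians(-80.05)))
p,r,o=pose()
print('carry',(r.inv().apply(np.append(hole(1,-1),.128)-[.5240,-.3739,.113])*1000).round(1))
```

```text
(array([-36.2, 210.1, 187.7]), array([ 0.02, -0.01,  0.03]))
carry [ 148.1 -351.9  -15.8]
```

>>> carry_out([
  [[-8,45,0,0,0,0],[-16,90,0,0,0,0],[-24,135,0,0,0,0],[-32,175,0,0,0,0],[-36.2,205,20,0,0,0],[-36.2,210,60,0,0,0],[-36.2,210,100,0,0,0],[-36.2,210,140,0,0,0],[-36.2,210,170,0,0,0],[-36.2,210,187,0,0,0],[-36.2,210,187,0,0,0],[-36.2,210,187,0,0,0],[-36.2,210,187,0,0,0]],
])

```text
time: 32.65
position: [0.5254, -0.3753, 0.1158]
tool_rot: [0.996, 0.088, 0.003, 0.003]
ft_force: [-0.1, -0.7, 0.7]
grip_width: 0.039
```

>>> carry_out([
  [[0,0,0,0,0,0],[0,0,0,0,0,0],[0,0,0,0,0,0],[0,0,0,0,0,0],[0,0,0,0,0,0],[0,0,-30,0,0,0],[0,0,-75,0,0,0],[0,0,-120,0,0,0],[0,0,-150,0,0,0],[0,0,-150,0,0,0]],
], fingers=0)

```text
time: 33.65
position: [0.5257, -0.3766, 0.2699]
tool_rot: [0.996, 0.088, 0.005, 0.006]
ft_force: [0.3, 0.4, -1.0]
grip_width: 0.0166
```

>>> carry_out([
  [[14,-35,0,0,0,0],[29,-70,0,0,0,0],[44,-105,0,0,0,0],[59,-140,0,0,0,0],[74,-175,0,0,0,0],[89,-210,0,0,0,0],[104,-245,0,0,0,0],[119,-280,0,0,0,0],[134,-315,0,0,0,0],[148,-345,0,0,0,0],[148,-352,30,0,0,0],[148,-352,60,0,0,0],[148,-352,60,0,0,0],[148,-352,60,0,0,0],[148,-352,60,0,0,0]],
])

```text
time: 35.15
position: [0.6089, -0.003, 0.2041]
tool_rot: [0.996, 0.088, 0.003, 0.002]
ft_force: [0.3, 0.1, -0.4]
grip_width: 0.0172
```

Run:
```python
from h import *
c=cam('wrist');P=pts(c);p,r,o=pose();Q=r.inv().apply(P.reshape(-1,3)-p).reshape(P.shape)*1000
m=(abs(Q[...,0])<35)&(abs(Q[...,1])<35)&(Q[...,2]>76)&(Q[...,2]<135);print(m.sum(),[ (Q[m].min(0)).round(1),Q[m].max(0).round(1)])
print(delta([*hole(1,-1),.130],np.radians(-80.05)),p)
```

```text
1553 [array([ -0.7, -19.2,  76.1]), array([ 18.2,  17.8, 113.8])]
(array([-1.4, -2.3, 74.5]), array([ 0.04, -0.04,  0.01])) [ 0.60899618 -0.00309233  0.20450773]
```

>>> carry_out([
  [[-0.5,-1.8,20,0,0,0],[-0.5,-1.8,40,0,0,0],[-0.5,-1.8,52,0,0,0],[-0.5,-1.8,62,0,0,0],[-0.5,-1.8,69,0,0,0],[-0.5,-1.8,73,0,0,0],[-0.5,-1.8,73,0,0,0],[-0.5,-1.8,73,0,0,0]],
])

```text
time: 36.0
position: [0.6079, -0.0011, 0.1306]
tool_rot: [0.996, 0.088, 0.002, 0.002]
ft_force: [0.8, -1.2, -0.0]
grip_width: 0.0163
```

>>> carry_out([
  [[0,0,1,0,0,0],[0,0,1,0,0,0],[0,0,1,0,0,0],[0,0,-35,0,0,0],[0,0,-80,0,0,0],[0,0,-125,0,0,0],[-35,35,-150,0,0,0],[-70,70,-170,0,0,0],[-105,105,-190,0,0,0],[-140,145,-210,0,0,0],[-172,182,-230,0,0,0],[-172,182,-230,0,0,0],[-172,182,-230,0,0,0],[-172,182,-230,0,0,0]],
], fingers=0.45)

```text
time: 37.4
position: [0.469, -0.2094, 0.3605]
tool_rot: [0.996, 0.087, 0.002, 0.002]
ft_force: [0.1, -0.0, -0.2]
grip_width: 0.0391
```

```bash
cat >> h.py <<'E'
def placed(c):
    P=pts(c);L=P[...,:2]-C0;a,b=L@XD*1e3,L@YD*1e3
    for sx in(1,-1):
        for sy in(1,-1):
            m=(abs(a-26*sx)<16)&(abs(b-48*sy)<16)&(P[...,2]>.06)&(P[...,2]<.12)
            if m.sum()>5:
                t=m&(P[...,2]>.084);print('hole',sx,sy,m.sum(),'top',np.percentile(P[m][:,2],97).round(4),'off',(a[t].mean()-26*sx).round(1),(b[t].mean()-48*sy).round(1))
E
python3 - <<'E'
from h import *
p,r,o=pose();print(p)
c=cam('wrist','w11.png');placed(c)
for o in caps(c): print(*o)
print(delta([.4378,-.3076,.113],np.radians(-80.05)))
print('carry',(r.inv().apply(np.append(hole(-1,1),.128)-[.4378,-.3076,.113])*1000).round(1))
E
```

```text
[ 0.46897161 -0.20935753  0.36050747]
hole 1 1 482 top 0.0884 off -1.1 -2.1
hole 1 -1 394 top 0.0886 off -1.3 -2.0
[ 0.4377 -0.3076] [ 0.4377 -0.3075] [0.017 0.016] [346. 223.]
[ 0.4435 -0.3912] [ 0.4434 -0.3906] [0.007 0.016] [406. 229.]
(array([-48.9,  91.1, 247.2]), array([ 0.02, -0.02,  0.02]))
carry [ 168.7 -368.   -15.8]
```

>>> carry_out([
  [[-15,30,40,0,0,0],[-30,60,80,0,0,0],[-45,85,120,0,0,0],[-49,91,160,0,0,0],[-49,91,200,0,0,0],[-49,91,230,0,0,0],[-49,91,247,0,0,0],[-49,91,247,0,0,0],[-49,91,247,0,0,0],[-49,91,247,0,0,0]],
])

```text
time: 38.45
position: [0.4388, -0.3084, 0.1145]
tool_rot: [0.996, 0.088, 0.002, 0.003]
ft_force: [-0.2, 0.4, -0.5]
grip_width: 0.0391
```

>>> carry_out([
  [[0,0,0,0,0,0],[0,0,0,0,0,0],[0,0,0,0,0,0],[0,0,0,0,0,0],[0,0,0,0,0,0],[0,0,-30,0,0,0],[0,0,-75,0,0,0],[0,0,-120,0,0,0],[0,0,-150,0,0,0],[0,0,-150,0,0,0]],
], fingers=0)

```text
time: 39.45
position: [0.4389, -0.3097, 0.2682]
tool_rot: [0.996, 0.088, 0.005, 0.006]
ft_force: [0.2, 0.2, -0.3]
grip_width: 0.0165
```

>>> carry_out([
  [[16,-36,0,0,0,0],[33,-72,0,0,0,0],[50,-108,0,0,0,0],[67,-144,0,0,0,0],[84,-180,0,0,0,0],[101,-216,0,0,0,0],[118,-252,0,0,0,0],[135,-288,0,0,0,0],[152,-324,0,0,0,0],[166,-355,0,0,0,0],[168,-368,30,0,0,0],[168,-368,60,0,0,0],[168,-368,60,0,0,0],[168,-368,60,0,0,0],[168,-368,60,0,0,0]],
])

```text
time: 40.95
position: [0.5391, 0.083, 0.2033]
tool_rot: [0.996, 0.087, 0.002, 0.002]
ft_force: [-0.6, -0.1, -0.8]
grip_width: 0.0168
```

Run:
```python
from h import *
c=cam('wrist');P=pts(c);p,r,o=pose();Q=r.inv().apply(P.reshape(-1,3)-p).reshape(P.shape)*1000
m=(abs(Q[...,0])<35)&(abs(Q[...,1])<35)&(Q[...,2]>76)&(Q[...,2]<135);print(m.sum(),[ (Q[m].min(0)).round(1),Q[m].max(0).round(1)])
print(delta([*hole(-1,1),.130],np.radians(-80.05)),p)
```

```text
1573 [array([ -1.1, -18.9,  76. ]), array([ 19.1,  18.4, 113.5])]
(array([ 0.4, -1.5, 73.7]), array([ 0.03, -0.04,  0.01])) [0.53932148 0.08292874 0.20370972]
```

>>> carry_out([
  [[1,-1.2,20,0,0,0],[1,-1.2,40,0,0,0],[1,-1.2,52,0,0,0],[1,-1.2,62,0,0,0],[1,-1.2,69,0,0,0],[1,-1.2,74,0,0,0],[1,-1.2,74,0,0,0],[1,-1.2,74,0,0,0]],
])

```text
time: 41.8
position: [0.5397, 0.0846, 0.1289]
tool_rot: [0.996, 0.088, 0.002, 0.002]
ft_force: [-0.1, -0.3, -1.2]
grip_width: 0.0166
```

Run:
```python
from h import *
print(delta([.43,-.27,.36],np.radians(-80.05)),pose()[0])
```

```text
(array([-169.3,  330.9, -230.3]), array([ 0.03, -0.03,  0.02])) [0.53974821 0.08456855 0.12887462]
```

>>> carry_out([
  [[0,0,1,0,0,0],[0,0,1,0,0,0],[0,0,1,0,0,0],[0,0,-35,0,0,0],[0,0,-80,0,0,0],[0,0,-125,0,0,0],[-25,40,-150,0,0,0],[-45,80,-170,0,0,0],[-65,120,-190,0,0,0],[-85,160,-210,0,0,0],[-105,200,-230,0,0,0],[-125,240,-230,0,0,0],[-145,285,-230,0,0,0],[-169,331,-230,0,0,0],[-169,331,-230,0,0,0],[-169,331,-230,0,0,0],[-169,331,-230,0,0,0]],
], fingers=0.45)

```text
time: 43.5
position: [0.43, -0.2689, 0.3593]
tool_rot: [0.996, 0.088, 0.002, 0.001]
ft_force: [0.4, -0.8, 0.1]
grip_width: 0.0388
```

Run:
```python
from h import *
p,r,o=pose();print(p)
c=cam('wrist','w12.png');placed(c);cs=caps(c)
for o in cs: print(*o)
t=cam('top','t12.png');placed(t)
if cs:
    q=cs[0][0];print(delta([*q,.113],np.radians(-80.05)))
    print('carry',(r.inv().apply(np.append(hole(-1,-1),.128)-[*q,.113])*1000).round(1))
```

```text
[ 0.43004073 -0.26890518  0.3593052 ]
hole 1 -1 12 top 0.064 off nan nan
hole -1 1 51 top 0.0665 off nan nan
[ 0.4388 -0.3919] [ 0.4389 -0.3919] [0.016 0.016] [372. 197.]
hole 1 1 40 top 0.0903 off -0.5 -2.4
hole 1 -1 39 top 0.0894 off -0.6 -2.7
hole -1 1 38 top 0.0904 off -0.7 -1.5
(array([-14.4, 122.2, 246.8]), array([ 0.03, -0.02,  0.03]))
carry [ 182.9 -354.9  -15.5]h.py:59: RuntimeWarning: Mean of empty slice.
  t=m&(P[...,2]>.084);print('hole',sx,sy,m.sum(),'top',np.percentile(P[m][:,2],97).round(4),'off',(a[t].mean()-26*sx).round(1),(b[t].mean()-48*sy).round(1))
  ret = ret.dtype.type(ret / rcount)
```

Three bottles placed. Purple next.

>>> carry_out([
  [[-5,40,40,0,0,0],[-10,80,80,0,0,0],[-14.4,115,120,0,0,0],[-14.4,122,160,0,0,0],[-14.4,122,200,0,0,0],[-14.4,122,230,0,0,0],[-14.4,122,247,0,0,0],[-14.4,122,247,0,0,0],[-14.4,122,247,0,0,0],[-14.4,122,247,0,0,0]],
])

```text
time: 44.6
position: [0.4394, -0.3937, 0.1145]
tool_rot: [0.996, 0.088, 0.003, 0.003]
ft_force: [0.3, -1.1, 0.3]
grip_width: 0.039
```

>>> carry_out([
  [[0,0,0,0,0,0],[0,0,0,0,0,0],[0,0,0,0,0,0],[0,0,0,0,0,0],[0,0,0,0,0,0],[0,0,-30,0,0,0],[0,0,-75,0,0,0],[0,0,-120,0,0,0],[0,0,-150,0,0,0],[0,0,-150,0,0,0]],
], fingers=0)

```text
time: 45.6
position: [0.4393, -0.3951, 0.2679]
tool_rot: [0.996, 0.088, 0.005, 0.007]
ft_force: [0.6, -0.9, -0.7]
grip_width: 0.0165
```

>>> carry_out([
  [[18,-36,0,0,0,0],[36,-72,0,0,0,0],[54,-108,0,0,0,0],[72,-144,0,0,0,0],[90,-180,0,0,0,0],[108,-216,0,0,0,0],[126,-252,0,0,0,0],[144,-288,0,0,0,0],[162,-324,0,0,0,0],[182,-350,0,0,0,0],[182,-355,30,0,0,0],[182,-355,50,0,0,0],[182,-355,50,0,0,0],[182,-355,50,0,0,0],[182,-355,50,0,0,0]],
])

```text
time: 47.1
position: [0.5554, -0.0123, 0.2125]
tool_rot: [0.996, 0.088, 0.002, 0.002]
ft_force: [1.0, 0.4, -0.9]
grip_width: 0.016
```

Run:
```python
from h import *
c=cam('wrist');P=pts(c);p,r,o=pose();Q=r.inv().apply(P.reshape(-1,3)-p).reshape(P.shape)*1000
m=(abs(Q[...,0])<35)&(abs(Q[...,1])<35)&(Q[...,2]>76)&(Q[...,2]<135);print(m.sum(),[ (Q[m].min(0)).round(1),Q[m].max(0).round(1)])
print(delta([*hole(-1,-1),.130],np.radians(-80.05)),p)
```

```text
1577 [array([  1.5, -19.7,  76. ]), array([ 19.9,  18.7, 113.3])]
(array([ 0.9, -2.3, 82.8]), array([ 0.04, -0.03,  0.01])) [ 0.55555396 -0.01240247  0.21283795]
```

>>> carry_out([
  [[1,-1.8,25,0,0,0],[1,-1.8,48,0,0,0],[1,-1.8,60,0,0,0],[1,-1.8,70,0,0,0],[1,-1.8,78,0,0,0],[1,-1.8,83,0,0,0],[1,-1.8,83,0,0,0],[1,-1.8,83,0,0,0]],
])

```text
time: 47.95
position: [0.5563, -0.0103, 0.1294]
tool_rot: [0.996, 0.088, 0.002, 0.002]
ft_force: [-0.3, -0.2, -0.2]
grip_width: 0.0166
```

>>> carry_out([
  [[0,0,1,0,0,0],[0,0,1,0,0,0],[0,0,1,0,0,0],[0,0,-35,0,0,0],[0,0,-80,0,0,0],[0,0,-125,0,0,0],[-30,20,-160,0,0,0],[-60,40,-180,0,0,0],[-90,60,-180,0,0,0],[-120,80,-180,0,0,0],[-120,80,-180,0,0,0],[-120,80,-180,0,0,0],[-120,80,-180,0,0,0]],
], fingers=0.45)

```text
time: 49.25
position: [0.4518, -0.109, 0.3091]
tool_rot: [0.996, 0.088, 0.002, 0.002]
ft_force: [0.8, -0.1, 0.1]
grip_width: 0.0395
```

Run:
```python
from h import *
p,r,o=pose();print(p)
c=cam('wrist','w13.png');placed(c)
P=pts(c);hsv=cv2.cvtColor(c['color'],cv2.COLOR_RGB2HSV);L=P[...,:2]-C0;a,b=L@XD*1e3,L@YD*1e3
te=cv2.inRange(hsv,(75,35,30),(105,255,255))>0
for s in(-1,1):
    for q in(-1,1):
        k=te&(abs(a-q*52)<8)&(abs(b-s*84)<16)&(P[...,2]<.06);print(s,q,k.sum(),np.median(P[k][:,2]).round(4) if k.any() else 0)
blue=cv2.inRange(hsv,(105,120,30),(125,255,255))>0
k=blue&(abs(P[...,2]-.034)<.005)&(a<-62)&(abs(b)<95);print('jaw front a',np.percentile(a[k],[1,99]) if k.any() else 0)
```

```text
[ 0.45184483 -0.10903006  0.30914766]
hole 1 1 596 top 0.0884 off -1.2 -1.6
hole 1 -1 480 top 0.0885 off -1.4 -1.6
hole -1 1 484 top 0.0885 off -0.8 -1.5
hole -1 -1 363 top 0.0887 off 0.3 -1.8
-1 -1 240 0.0415
-1 1 284 0.0413
1 -1 275 0.041
1 1 184 0.0411
jaw front a [-146.25771409  -88.7741183 ]
```

View pics/w13.png

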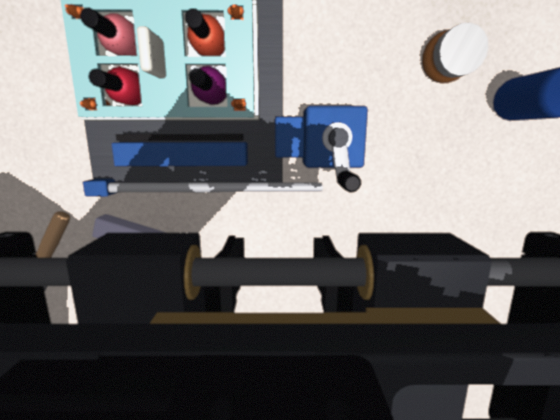

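All four bottles stand in the holes: pink (117,35), orange (207,35), red (118,85) and purple (208,85). The plate is flat and the jaw is clear, so I am handing in.

```bash
python3 -c "
from rig import robot
print(robot.hand_in())"
```

```text
the job is handed in; nothing more can be done
None
```

The job is done and handed in at about 49 s.

- **Clamping:** I cranked the clamp clockwise to about 12.3 rad, inside the firmly clamped range.
- **Plate:** I laid it over the four studs with the handle up and pressed it home.
- **Backing off:** I then turned the crank back one full turn.
- **Bottles:** I stood all four (pink, orange, red, purple) in holes of their own.

The last checks before handing in showed:
- **Plate height:** the top is at 41–41.5 mm at all four corners (42 expected), with all four studs protruding.
- **Bottles:** all four cap tops are at about 88.5 mm, where 88 means standing on the carrier floor.
- **Jaw:** the pad is about 17 mm clear of the base. That assumes the rubber pad is 10 mm thick, a thickness I inferred rather than measured.

The overhead and wrist cameras disagreed by 2–3 mm on the stud positions. I used the wrist camera, and the plate fitted. No checks failed, and I saw no bottle knocked aside.

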